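Lock a jig stop against a board

ROBOT

A 6-joint arm with a two-finger parallel gripper is mounted at the origin on the work surface. World frame = base frame: x ahead of the robot, y to its left, z up, the work surface at z = 0. Lengths are in m, angles in rad, forces in N, time in s.
With the tool pointing down it reaches from about 0.35 to 0.775 m from the base axis. Payload 7.3 kg.
Tool frame: the origin (TCP) lies between the finger pads; the fingertips stand 17 mm ahead of it and the grasp point (between the pads) lies 2 mm behind it; z points along the fingers, y is the direction in which the jaws open and shut (so a half turn about z gives the same grasp; the last joint's range is limited). The gripper opens to 92 mm and grips with 3 to 60 N. Pads are 19 mm wide; open, the fingers measure 130 mm over their backs; the gripper's body (75 mm by 190 mm) begins 47 mm behind the grasp point.
Start: joints at [1.041, 0.342, 1.524, -0, 1.275, -0.146], TCP at [0.197, 0.487, 0.244] pointing down, gripper open.
Joint ranges: [-2.53, 2.53], [-0.77, 2.02], [0.04, 2.7], [-1, 4.14], [0.28, 2.66], [-3.11, 3.11]. Speed limits (rad/s): [2.57, 2.57, 3.14, 3.14, 3.14, 3.14].

INTERFACE

Orientations are given as [roll, pitch, yaw] about the fixed x, y, z axes, in that order (R = Rz(yaw) Ry(pitch) Rx(roll)).
In Python, from cell import sensors, vision, hand_in gives the robot as it stands.
- The arm moves only by the tool step_arm, never from a script. Its argument "series" is a list of rows, each a list of 5 numbers: the opening, from 0 (shut) to 1 (fully open), then the shift along the world's x, y, z each as a share of 25 mm, from -1 to 1, then the turn about the world's z as a share of 0.08 rad, from -1 to 1. A call has 1 to 12 rows; each row shifts and turns the commanded pose from where the row before left it; what a row does not reach is not made up. A row lasts 1/10 s, in which the tool goes at most 50 mm and 8.59 degrees, less where a joint would pass 70% of its speed; a pose out of reach is approached as far as the arm can. A call with a number of a shift or a turn outside -1 to 1 is refused whole. A call with a gripper value outside its range is refused whole. The fingers move at their own pace and stop on an object; "squeeze" is the grip in N (left out, the last holds). Time passes only in rows, so rows that do not move let the fingers close. It gives the time, the measured TCP pose, the force and the opening at its end, in the units of the state.
- sensors.observe(): the state, without advancing time (a new reading comes with each control period).
- vision.read_camera(name): name is "side" or "top"; returns a dict with "pixels" (480x640x3 uint8, blue, green, red), "range_z" (480x640 float32, m along the optical axis (not along the pixel's ray), 0 where there is no reading), "camera_matrix" (3x3 intrinsics, pixels), "pose" (4x4, takes a point from camera to world coordinates). Camera axes: x right, y down, z forward; pixel columns grow to the right and rows downward; lengths in m; the calibration is good to about 2 mm. A picture is of the moment at which its call begins.
- hand_in(): hands the job in, once; it reports no verdict.
The state is a dict: "time": time; "qpos": joint angles; "qvel": joint speeds; "joint_efforts": joint torques, N m; "tool_pos": TCP position; "tool_rot": TCP orientation; "contact_force": force on the tool from outside, world axes, zero at the start; "torque": the same for the moment, N m; "opening": finger opening in m.
Only numpy, scipy, OpenCV 4.12 (cv2) and the standard library are available. Lean on these libraries where they do the work, as an engineer would, in place of code of your own. Each camera call takes 0.05 s, during which the arm holds its last target.

TASK

Slide the stop of the drilling jig along so that it pushes the board gently home against the fixed end block and stays snug against it. Then turn the bar-shaped lock knob on the stop clockwise until it bites (it turns easily first, then the resistance rises sharply), and from there give it a further twelfth of a turn (30 degrees), no more. Let go and leave the other things on the bench alone.

Things in the scene. Friction and masses are not known exactly. Their poses are not given: they have to be found in the camera images.
- jig: Drilling jig fixed on the bench: plywood base 170 (x) x 440 (y) x 18 mm with a slotted track. Origin on the bench on the track's centre line, z up, y along the track from the stop to the end block. Low fence along its +x edge: inner face at x = +34.5 mm, top 38 mm above the bench. The board pushed home has its centre at y = +80 mm and its near end at y = 0.
- knob_top (a point): Top of the knob's bar on its axis, 102 mm above the bench. At the bite the torque needed jumps from 0.03 to 0.45 to 0.6 N m and then rises 0.2 N m per radian. Where it bites differs each time and cannot be told from how the bar points. The knob stays where it is left; turning it back slackens it but does not take back an extra turn already given.
- end_face (a point): Middle of the stopping face of the jig's fixed end block (66 x 40 mm, top 60 mm above the bench, with a small round knob that is not to be used), at jig y = +160 mm, 39 mm above the bench.
- board_centre (a point): Centre of the loose wooden board (64 wide x 160 long along y x 36 mm high, 0.18 to 0.35 kg) lying on the jig's base between stop and end block, beside the fence. At first 10 to 25 mm short of the end block. Axes parallel to the jig's.
- stop_face (a point): Middle of the pushing face (+y side) of the sliding stop, a wooden block 62 (x) x 50 (y) mm, top 58 mm above the bench, that carries plate and knob. Slides only along jig y, stays where left. Takes about 4 N to slide, 5 to 8 N pushing the board, then the force rises steeply as the board meets the end block. Move it by its knob or push its back face, 50 mm behind this point.
- plate_centre (a point): Centre of the top of the 44 x 44 mm steel pressure plate on the stop, 62 mm above the bench, on the knob's axis, 25 mm behind the stop's face. It stays put while the knob runs free and is pressed down 0.3 mm per radian of turn after the bite, far less than can be seen.
- knob (a point): Black lock knob on the stop: flange 42 mm across, on it an upright bar 46 mm long (this point's x), 14 mm thick (its y), 30 mm high. Point on the knob's vertical axis, mid-bar, 15 mm below the bar's top, 15 mm above the flange, 87 mm above the bench, 25 mm behind the stop's face. Tightens clockwise seen from above: 15 to 77 degrees freely (0.03 N m), to the bite.
- collar_centre (a point): Underside centre of the small steel collar (24 mm across) under the knob's flange, on its axis, 62 mm above the bench. It comes down 0.3 mm per radian while the knob runs free and is fully down from the bite on; turning the knob back lifts it. Far less than can be seen.
- stop (a joint): How far the stop has slid towards the end block, m: 0 to 0.13; 0.11 when the stop's face is at jig y = 0.
- offcut: Bystander, leave alone: dark wood offcut 50 x 90 x 20 mm, loose on the bench.
- pencil: Bystander, leave alone: flat carpenter's pencil 162 x 12 x 8 mm lying on the front strip of the jig.
- hammer: Bystander, leave alone: claw hammer lying on the bench beyond the jig.
- glue: Bystander, leave alone: white glue bottle, 60 mm across, 170 mm tall, standing beyond the jig.
- tape: Bystander, leave alone: grey tape measure 34 x 70 x 60 mm on the bench.
- screws: Bystander, leave alone: open steel cup, 80 mm across, 70 mm tall, standing beyond the jig.
- square: Bystander, leave alone: try square, 120 mm wooden stock and 200 mm steel blade, lying on the bench.
Things that resemble listed ones, but are neither listed nor needed, are in the scene too. Of the things that look like the part that bears board_centre, the smallest one is meant.

How it is judged:
On the way:
1. the stop has pushed the board home against the end block, before the knob has bitten (y of board_centre in the frame of jig between 0.077 and 0.083 m and y of stop_face in the frame of jig above -0.003 m and horizontal distance between board_centre and stop_face below 0.0835 m and z of plate_centre in the frame of jig above 0.06197 m), for 0.1 s.
At the end, for the whole second after the job is handed in: The board is against the end block (within 3 mm), the stop is snug on its near end (within 3.5 mm), and the knob is tight and has been turned 20 to 40 degrees beyond its bite (plate pressed down 0.105 to 0.209 mm) and not slackened again (less than 8 degrees). Board at rest (y of board_centre in the frame of jig between 0.077 and 0.083 m and y of stop_face in the frame of jig above -0.003 m and horizontal distance between board_centre and stop_face below 0.0835 m and z of plate_centre in the frame of jig between 0.0617906 and 0.0618953 m and z of collar_centre in the frame of jig below 0.062242 m and linear speed of board below 0.01 m/s); the robot touches nothing.
It fails at once if the stop shoves the board with more than 40 N (contact force between stop and board above 40 N).
It fails at once if the knob is overtightened, more than 40 degrees beyond its bite (z of plate_centre in the frame of jig below 0.0617906 m).
It fails at once if a bystander is moved by more than 30 mm (distance of any of offcut, pencil, hammer, glue, tape, screws, square from where it was at the start of the episode above 0.03 m).
It also fails if it takes over 67 s, if anything falls off the work surface, if the arm or the gripper's body presses on something with over 40 N, if the wrist force passes 120 N, or if a joint passes its speed limit or range.

## Working session

There is one attempt and no reset: what is moved stays moved. The work goes in short steps, Python scripts to look and compute and a tool call to move; the robot and the scene stay as the last step left them, time stands still between calls to the robot, and variables do not carry over. Pictures are saved under pics/ and viewed, and the job is handed in when it is done.

Besides the shell and the picture viewer there is one more tool, called after "Emit:" as name(argument=value, ...), one argument or row to a line, values as JSON. step_arm: Moves the arm, as the interface text tells. Its arguments: {"type":"object","properties":{"series":{"type":"array","items":{"type":"array","items":{"type":"number","minimum":-1,"maximum":1}}},"squeeze":{"type":"number"}},"required":["series"]}

```bash
ls; mkdir -p pics; cat > h.py <<'E'
import numpy as np, cv2
from cell import sensors, vision, hand_in
def grab(n,tag):
    d=vision.read_camera(n); np.savez(f'{tag}.npz',**d); cv2.imwrite(f'pics/{tag}.png',d['pixels']); return d
def pts(d):
    K=d['camera_matrix'];z=d['range_z'];h,w=z.shape
    u,v=np.meshgrid(np.arange(w),np.arange(h))
    P=np.stack([(u-K[0,2])/K[0,0]*z,(v-K[1,2])/K[1,1]*z,z],-1)
    return P@d['pose'][:3,:3].T+d['pose'][:3,3]
def plane(d,uv,h):
    K=d['camera_matrix'];uv=np.atleast_2d(uv).astype(float)
    r=np.c_[(uv[:,0]-K[0,2])/K[0,0],(uv[:,1]-K[1,2])/K[1,1],np.ones(len(uv))]@d['pose'][:3,:3].T
    o=d['pose'][:3,3]; return o+r*((h-o[2])/r[:,2])[:,None]
E
python3 - <<'E'
from h import *
print(sensors.observe())
for n in('side','top'):
    d=grab(n,n+'0'); print(n,d['camera_matrix'],d['pose'])
E
```

```text
pics
{'time': 0.0, 'qpos': array([ 1.04098764e+00,  3.42724747e-01,  1.52506639e+00,  1.14349676e-06,
        1.27540781e+00, -1.45971884e-01]), 'qvel': array([-7.60373887e-04, -7.02756301e-04,  5.13450931e-05,  8.82129693e-04,
       -9.28041813e-04,  4.62421141e-04]), 'joint_efforts': array([ 1.61944776e-03, -4.31245422e+01, -2.44222802e+01,  7.18597183e-02,
        5.59482677e-02, -2.06335158e-04]), 'tool_pos': array([0.19636016, 0.48645763, 0.24302667]), 'tool_rot': array([-3.14000361e+00, -2.34723034e-04,  2.75775533e+00]), 'contact_force': array([ 0.59686095,  0.98178032, -0.1469759 ]), 'torque': array([-0.00183604, -0.00408209,  0.01424276]), 'opening': 0.09144892879126296}
side [[495.05299882   0.         314.49243685]
 [  0.         495.05299882 230.53003714]
 [  0.           0.           1.        ]] [[ 0.77622263 -0.32275373  0.5415796  -0.27874926]
 [-0.62995915 -0.43125697  0.64588613 -1.03091816]
 [ 0.02509782 -0.84252446 -0.53807308  0.8943821 ]
 [ 0.          0.          0.          1.        ]]
top [[570.02260467   0.         310.79232964]
 [  0.         570.02260467 236.05593362]
 [  0.           0.           1.        ]] [[ 0.01890027 -0.98404702  0.1769018   0.28332884]
 [-0.99958977 -0.02240592 -0.01784017 -0.03392078]
 [ 0.02151922 -0.17649204 -0.98406681  1.4324546 ]
 [ 0.          0.          0.          1.        ]]
```

View pics/side0.png

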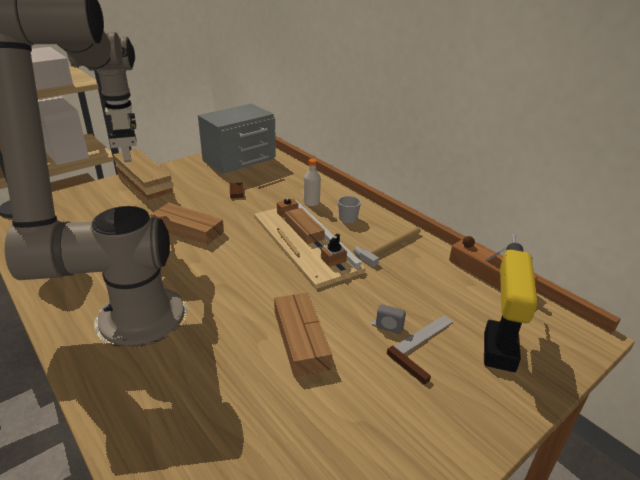

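View pics/top0.png

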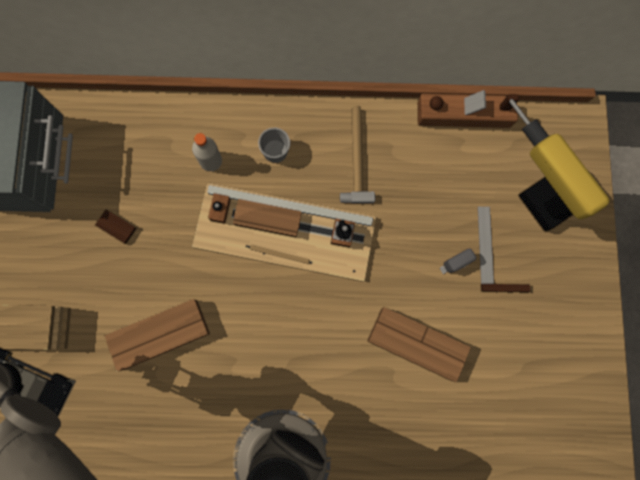

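The jig is in the top image at about (285,232), with the stop and black bar knob at (343,231), the board at (267,218), and the end block with its round knob at (219,207). In the side image the same parts are at (334,248), (302,223) and (287,206).

Things that could be mistaken for what I want (top image):
- **Board:** on the jig (267,218), plank stacks (160,335) and (420,345), offcut (117,227). The smallest plank-like one, on the jig, fits.
- **Knob:** stop knob (343,231), end-block round knob (219,207), plane knob (436,103). The bar knob on the steel plate at (343,231) fits.

I'll check that choice in a crop.

```bash
python3 - <<'E'
import cv2,numpy as np
t=cv2.imread('pics/top0.png');s=cv2.imread('pics/side0.png')
a=cv2.resize(t[175:290,185:385],(800,460),interpolation=cv2.INTER_CUBIC)
cv2.imwrite('pics/ctop0.png',cv2.convertScaleAbs(a,alpha=1.5))
b=cv2.resize(t[210:255,320:380],(600,450),interpolation=cv2.INTER_CUBIC);cv2.imwrite('pics/cknob0.png',cv2.convertScaleAbs(b,alpha=2,beta=20))
b=cv2.resize(s[190:290,250:400],(750,500),interpolation=cv2.INTER_CUBIC);cv2.imwrite('pics/cside0.png',cv2.convertScaleAbs(b,alpha=1.5))
E
```

```text
(no output)
```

View pics/ctop0.png

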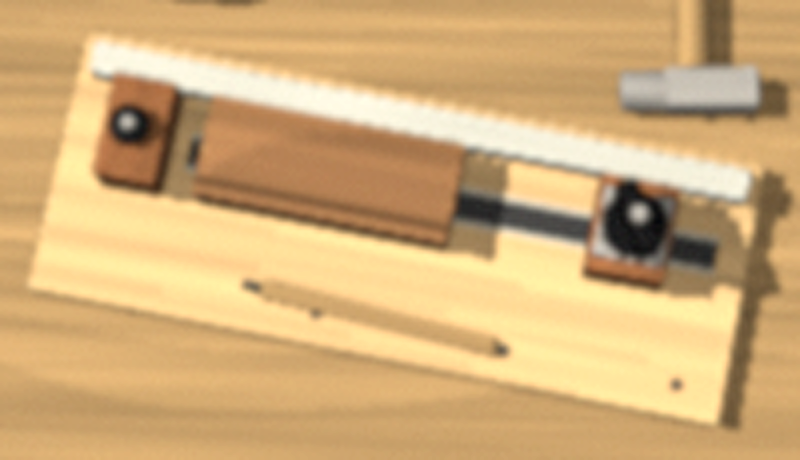

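View pics/cknob0.png

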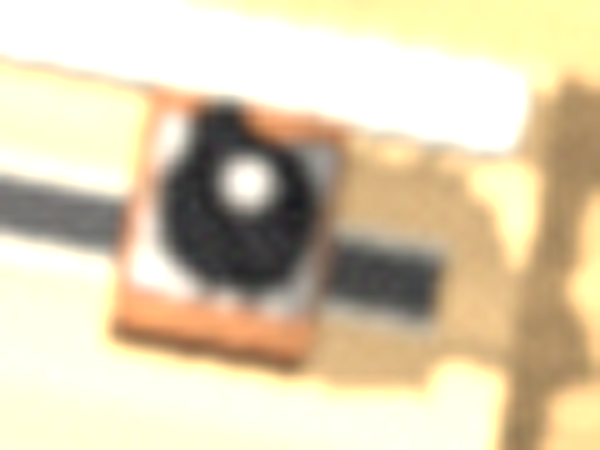

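View pics/cside0.png

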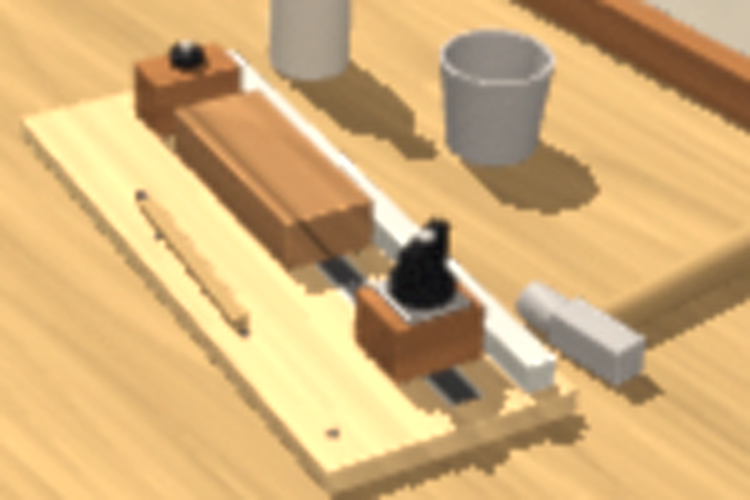

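The crop confirms it: black bar knob on the bright plate on the stop, board short of the end block, white fence on the far side. Next I measure with range and planes.

```bash
python3 - <<'E'
from h import *
for n in('top','side'):
    d=dict(np.load(n+'0.npz'));P=pts(d);img=d['pixels'].astype(int)
    hsv=cv2.cvtColor(d['pixels'],cv2.COLOR_BGR2HSV)
    # ROI
    k=P.reshape(-1,3)
    c=plane(d,[343,231] if n=='top' else [334,246],0.087)[0];print(n,'seed',c)
    dist=np.hypot(P[...,0]-c[0],P[...,1]-c[1])
    for lo,hi in((.092,.12),(.085,.12),(.067,.083),(.05,.0635)):
        m=(dist<.05)&(P[...,2]>lo)&(P[...,2]<hi)
        q=P[m]
        if len(q)<4: print(lo,len(q));continue
        (r,wh,a)=cv2.minAreaRect((q[:,:2]*1000).astype(np.float32))
        print(lo,hi,len(q),'mean',q.mean(0).round(4),'rect',np.round(r,1),np.round(wh,1),round(a,1),'zmax',q[:,2].max().round(4))
    # fence : whitish, z~.038
    roi=(P[...,0]>.35)&(P[...,0]<.8)&(P[...,1]>-.25)&(P[...,1]<.35)
    f=roi&(hsv[...,1]<50)&(hsv[...,2]>120)&(abs(P[...,2]-.038)<.008)
    q=P[f]; 
    (r,wh,a)=cv2.minAreaRect((q[:,:2]*1000).astype(np.float32));print('fence',len(q),r,wh,a)
    v=cv2.fitLine(q[:,:2].astype(np.float32),cv2.DIST_HUBER,0,.01,.01).ravel();print('fence line',v,'yaw',np.degrees(np.arctan2(v[1],v[0]))-90)
    # base
    f=roi&(abs(P[...,2]-.018)<.005); q=P[f]
    f2=f.astype(np.uint8); nn,l,st,ce=cv2.connectedComponentsWithStats(f2); i=1+st[1:,4].argmax(); q=P[l==i]
    print('base',len(q),cv2.minAreaRect((q[:,:2]*1000).astype(np.float32)))
    # reddish board/stop/end
    for nm,lo,hi in(('board',.047,.0565),('blocks',.0565,.0635)):
        f=(roi&(hsv[...,0]<16)&(hsv[...,1]>90)&(P[...,2]>lo)&(P[...,2]<hi)).astype(np.uint8)
        nn,l,st,ce=cv2.connectedComponentsWithStats(f)
        for i in range(1,nn):
            if st[i,4]>15:
                q=P[l==i]; print(nm,st[i,4],ce[i].round(),q.mean(0).round(4),cv2.minAreaRect((q[:,:2]*1000).astype(np.float32)))
E
```

```text
top seed [ 0.53931304 -0.13554874  0.087     ]
0.092 0.12 120 mean [ 0.5415 -0.1366  0.101 ] rect [ 542.8 -136.6] [45.7 14.7] 21.9 zmax 0.1085
0.085 0.12 128 mean [ 0.5414 -0.1363  0.1002] rect [ 542.6 -136.7] [46.1 14.7] 21.9 zmax 0.1085
0.067 0.083 118 mean [ 0.5411 -0.1335  0.0725] rect [ 541.9 -136.9] [40.9 39.4] 0.7 zmax 0.0828
0.05 0.0635 230 mean [ 0.5371 -0.1358  0.0582] rect [ 542.5 -136.7] [50.4 62.2] 80.3 zmax 0.0635
fence 1153 (678.9741821289062, -16.21240234375) (418.12994384765625, 157.57449340820312) 79.91265869140625
fence line [ 0.17472982  0.9846164   0.6125626  -0.00373414] yaw -10.0629425
base 6182 ((547.6166381835938, 7.996795654296875), (440.2654113769531, 170.94671630859375), 79.79194641113281)
board 1332 [267. 217.] [0.5755 0.0512 0.053 ] ((575.7648315429688, 51.36140060424805), (160.2781524658203, 65.42054748535156), 79.68486785888672)
board 17 [341. 243.] [ 0.5148 -0.1323  0.0535] ((515.9328002929688, -132.79408264160156), (17.987253189086914, 8.2520170211792), 78.76858520507812)
board 107 [187. 304.] [0.3581 0.2343 0.0511] ((352.72265625, 239.04312133789062
[... 1559 characters left out ...]
0.0523] ((582.69287109375, 77.82837677001953), (232.75889587402344, 66.64553833007812), 80.45612335205078)
board 33 [216. 219.] [0.358  0.2297 0.0495] ((360.5704345703125, 237.93783569335938), (19.874610900878906, 64.18818664550781), 1.6774896383285522)
board 82 [333. 254.] [ 0.5315 -0.1506  0.052 ] ((530.143310546875, -152.2843017578125), (43.95775604248047, 75.95048522949219), 41.44810485839844)
blocks 77 [287. 203.] [0.5959 0.1618 0.0593] ((597.8292846679688, 164.66416931152344), (44.021881103515625, 63.501895904541016), 78.65503692626953)
blocks 18 [328. 253.] [ 0.5172 -0.1461  0.0579] ((517.3619995117188, -143.65199279785156), (30.483591079711914, 11.368460655212402), 85.11426544189453)
```

Emit:
step_arm(
  series=[
    [1,0.55,-1,0,0.38],
    [1,0.55,-1,0,0.38],
    [1,0.55,-1,0,0.38],
    [1,0.55,-1,0,0.38],
    [1,0.55,-1,0,0.38],
    [1,0.55,-1,0,0.38],
    [1,0.55,-1,0,0.38],
    [1,0.55,-1,0,0.38],
    [1,0.55,-1,0,0.38],
    [1,0.55,-1,0,0.38],
    [1,0.55,-1,0,0.38],
    [1,0.55,-1,0,0.38],
  ],
  squeeze=20,
)

```text
time: 1.3
tool_pos: [0.3618, 0.1857, 0.2435]
tool_rot: [-3.142, -0.0, 3.124]
contact_force: [-0.9, -0.2, 0.3]
opening: 0.092
```

Emit:
step_arm(
  series=[
    [1,0.55,-1,0,0.38],
    [1,0.55,-1,0,0.38],
    [1,0.55,-1,0,0.38],
    [1,0.55,-1,0,0.38],
    [1,0.55,-1,0,0.38],
    [1,0.55,-1,0,0.38],
    [1,0.55,-1,0,0.38],
    [1,0.55,-1,0,0.38],
    [1,0.55,-1,0,0.38],
    [1,0.55,-1,0,0.38],
    [1,0.55,-1,0,0.38],
    [1,0.55,-1,0,0.38],
  ],
)

```text
time: 2.5
tool_pos: [0.5268, -0.1142, 0.2433]
tool_rot: [3.141, -0.001, -2.795]
contact_force: [0.4, 0.7, 0.6]
opening: 0.0916
```

Emit:
step_arm(
  series=[
    [1,0.6,-0.9,0,0.3],
    [1,0,0,0,0],
    [1,0,0,0,0],
  ],
)

```text
time: 2.8
tool_pos: [0.5412, -0.1357, 0.243]
tool_rot: [3.14, -0.001, -2.773]
contact_force: [-0.5, 0.3, -0.3]
opening: 0.0917
```

Emit:
step_arm(
  series=[
    [1,0.06,-0.04,-1,0.17],
    [1,0,0,-1,0],
    [1,0,0,-1,0],
    [1,0,0,-1,0],
    [1,0,0,0,0],
  ],
)

```text
time: 3.3
tool_pos: [0.5406, -0.1348, 0.1408]
tool_rot: [3.136, -0.005, -2.757]
contact_force: [0.2, -0.0, 0.5]
opening: 0.0915
```

```bash
python3 - <<'E'
from h import *
s=grab('side','s1')['pixels'];t=grab('top','t1')['pixels']
a=cv2.resize(s[150:290,260:420],(480,420),interpolation=cv2.INTER_CUBIC);b=cv2.resize(t[180:280,290:400],(320,420*320//352),interpolation=cv2.INTER_CUBIC)
o=np.zeros((420,800,3),np.uint8);o[:,:480]=a;o[:b.shape[0],480:]=b
cv2.imwrite('pics/c1.png',cv2.convertScaleAbs(o,alpha=1.7))
print(sensors.observe())
E
```

```text
{'time': 3.4, 'qpos': array([-3.82375930e-01,  5.00564662e-01,  1.56657993e+00,  1.70769409e-04,
        1.07501731e+00, -2.33733382e+00]), 'qvel': array([-5.14321036e-03, -2.26886483e-02, -2.94621224e-02, -5.62888917e-05,
       -6.67904197e-04, -2.02914203e-03]), 'joint_efforts': array([ 1.16525532e-02, -4.68277466e+01, -2.06062084e+01, -6.71861786e-02,
        4.04845574e-02,  7.58944312e-03]), 'tool_pos': array([ 0.54289758, -0.1359415 ,  0.14425329]), 'tool_rot': array([ 3.14108963e+00, -3.05883498e-04, -2.75751229e+00]), 'contact_force': array([-0.69488797,  0.54933867,  0.31622906]), 'torque': array([ 0.07615021,  0.00010824, -0.03354104]), 'opening': 0.09205687864108793}
```

View pics/c1.png

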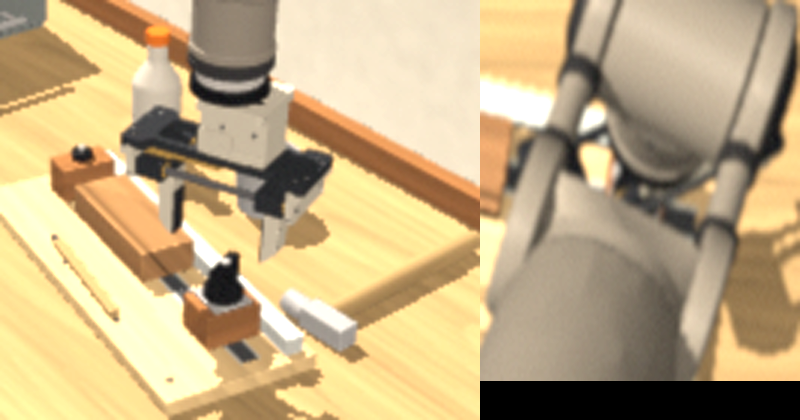

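The side view shows the open jaws straddling the bar knob (crop pixel 225,280), fingertips above and clear of stop and fence, jaws opening across the bar. Lowering and gripping.

Emit:
step_arm(
  series=[
    [1,0,-0.02,-0.7,0],
    [1,0,0,-0.7,0],
    [1,0,0,-0.6,0],
    [1,0,0,0,0],
    [1,0,0,0,0],
  ],
)

```text
time: 3.9
tool_pos: [0.5438, -0.1372, 0.0953]
tool_rot: [-3.14, 0.002, -2.758]
contact_force: [1.1, 0.1, -0.3]
opening: 0.0917
```

Emit:
step_arm(
  series=[
    [0.1,0,0,0,0],
    [0.1,0,0,0,0],
    [0.1,0,0,0,0],
    [0.1,0,0,0,0],
    [0,0,0,0,0],
    [0,0,0,0,0],
  ],
  squeeze=20,
)

```text
time: 4.5
tool_pos: [0.543, -0.1372, 0.0937]
tool_rot: [3.141, -0.0, -2.758]
contact_force: [-0.2, 0.2, -0.1]
opening: 0.0483
```

```bash
python3 -c "
from h import *
print(sensors.observe())"
```

```text
{'time': 4.5, 'qpos': array([-3.84322166e-01,  5.64120548e-01,  1.61763778e+00,  1.00883788e-04,
        9.59958157e-01, -2.33854430e+00]), 'qvel': array([-1.18222202e-03,  2.56066684e-03, -2.03881931e-05, -1.43267474e-03,
       -9.99402875e-04, -3.75686928e-04]), 'joint_efforts': array([ 4.58136798e-03, -4.97031248e+01, -1.99022126e+01, -6.76723430e-02,
        3.48849222e-02,  1.53414012e-04]), 'tool_pos': array([ 0.54304612, -0.13718728,  0.09374025]), 'tool_rot': array([ 3.14144720e+00, -3.17054844e-05, -2.75822472e+00]), 'contact_force': array([-0.24334763,  0.22496629, -0.11557954]), 'torque': array([0.03501134, 0.04503558, 0.00093134]), 'opening': 0.048333135234639904}
```

Fingers are still closing.

Emit:
step_arm(
  series=[
    [0,0,0,0,0],
    [0,0,0,0,0],
    [0,0,0,0,0],
    [0,0,0,0,0],
    [0,0,0,0,0],
    [0,0,0,0,0],
    [0,0,0,0,0],
  ],
  squeeze=25,
)

```text
time: 5.2
tool_pos: [0.5434, -0.1374, 0.0938]
tool_rot: [-3.141, 0.001, -2.758]
contact_force: [1.9, -1.2, -1.4]
opening: 0.0134
```

```bash
python3 -c "
from h import *
print(sensors.observe())"
```

```text
{'time': 5.2, 'qpos': array([-3.84384125e-01,  5.64216855e-01,  1.61722556e+00, -5.48989337e-05,
        9.59347434e-01, -2.33857323e+00]), 'qvel': array([ 0.00090278, -0.00176476, -0.00032292, -0.00087997,  0.00133518,
       -0.00040451]), 'joint_efforts': array([ 7.03809634e-01, -5.01006246e+01, -1.89185786e+01,  1.85701400e-01,
        7.82792307e-01,  1.62675523e-02]), 'tool_pos': array([ 0.54339495, -0.13740691,  0.09380409]), 'tool_rot': array([-3.14100271e+00,  5.46346584e-04, -2.75816821e+00]), 'contact_force': array([ 1.86403111, -1.21821596, -1.35370688]), 'torque': array([-0.19522985, -0.31337834, -0.00948969]), 'opening': 0.013403490805413887}
```

Emit:
step_arm(
  series=[
    [0,0.035,0.197,0,0],
    [0,0.07,0.394,0,0],
    [0,0.07,0.394,0,0],
    [0,0.07,0.394,0,0],
    [0,0,0,0,0],
  ],
)

```text
time: 5.7
tool_pos: [0.5497, -0.1017, 0.0938]
tool_rot: [3.142, 0.001, -2.757]
contact_force: [4.9, 2.0, -1.3]
opening: 0.0139
```

```bash
python3 -c "
from h import *
print(sensors.observe())"
```

```text
{'time': 5.7, 'qpos': array([-3.20462153e-01,  5.62022654e-01,  1.62158895e+00,  8.11888880e-04,
        9.57297040e-01, -2.27582291e+00]), 'qvel': array([-0.01014894,  0.00240249, -0.00188851,  0.02252155,  0.00451456,
       -0.01970054]), 'joint_efforts': array([ -0.91996875, -50.16063809, -18.75551999,  -0.91478504,
         0.87427575,   0.16883969]), 'tool_pos': array([ 0.54967726, -0.10173044,  0.09378088]), 'tool_rot': array([ 3.14153002e+00,  9.51226374e-04, -2.75749545e+00]), 'contact_force': array([ 4.93882166,  1.9516222 , -1.31793311]), 'torque': array([ 0.50367842, -0.55834059, -0.03015844]), 'opening': 0.013929909912099296}
```

Emit:
step_arm(
  series=[
    [0,0.085,0.394,0,0],
    [0,0.075,0.394,0,0],
    [0,0.07,0.394,0,0],
    [0,0.07,0.394,0,0],
    [0,0.03,0.18,0,0],
    [0,0,0,0,0],
  ],
)

```text
time: 6.3
tool_pos: [0.5576, -0.058, 0.0938]
tool_rot: [3.141, 0.0, -2.758]
contact_force: [1.8, 1.1, -1.1]
opening: 0.0138
```

```bash
python3 -c "
from h import *
print(sensors.observe())"
```

```text
{'time': 6.3, 'qpos': array([-2.40763138e-01,  5.64725565e-01,  1.61637920e+00,  1.07131423e-03,
        9.60547857e-01, -2.19606549e+00]), 'qvel': array([-9.30823511e-03,  8.86795368e-04,  1.88786968e-04,  1.38720019e-02,
        1.74118853e-05, -7.53045076e-03]), 'joint_efforts': array([ -0.17850661, -49.71235156, -19.00939107,  -0.46116312,
         0.59626859,   0.08713347]), 'tool_pos': array([ 0.55757622, -0.057958  ,  0.09376237]), 'tool_rot': array([ 3.14084558e+00,  4.65016097e-04, -2.75770077e+00]), 'contact_force': array([ 1.77811139,  1.14986881, -1.10129211]), 'torque': array([ 0.23387712, -0.36595121, -0.03300077]), 'opening': 0.0138108422646151}
```

Emit:
step_arm(
  series=[
    [0,0.035,0.197,0,0],
    [0,0.035,0.197,0,0],
    [0,0.035,0.197,0,0],
    [0,0.035,0.197,0,0],
    [0,0,0,0,0],
  ],
)

```text
time: 6.8
tool_pos: [0.561, -0.0389, 0.0938]
tool_rot: [3.142, 0.0, -2.758]
contact_force: [1.3, -1.9, 0.3]
opening: 0.0136
```

Emit:
step_arm(
  series=[
    [0,0.014,0.08,0,0],
    [0,0.007,0.04,0,0],
    [0,0,0,0,0],
  ],
)

```text
time: 7.1
tool_pos: [0.5614, -0.0365, 0.0938]
tool_rot: [-3.141, -0.0, -2.758]
contact_force: [0.0, -5.0, -1.0]
opening: 0.0142
```

```bash
python3 -c "
from h import *
print(sensors.observe())"
```

```text
{'time': 7.1, 'qpos': array([-2.00908498e-01,  5.67861631e-01,  1.61027177e+00, -5.50755653e-04,
        9.63504862e-01, -2.15465662e+00]), 'qvel': array([-0.00218826, -0.00014691, -0.00022852,  0.00489459,  0.0009562 ,
       -0.00265082]), 'joint_efforts': array([ 2.66207591e+00, -4.97445703e+01, -1.90081197e+01,  1.08840723e+00,
        5.95557243e-01,  1.75148109e-02]), 'tool_pos': array([ 0.56142286, -0.03650785,  0.09375684]), 'tool_rot': array([-3.14124049e+00, -2.87424854e-04, -2.75832661e+00]), 'contact_force': array([ 9.36440697e-04, -4.95783483e+00, -1.00594931e+00]), 'torque': array([-0.80419654, -0.12403511,  0.02408569]), 'opening': 0.014172515785988077}
```

Emit:
step_arm(
  series=[
    [0,0.007,0.04,0,0],
    [0,0.007,0.04,0,0],
    [0,0,0,0,0],
  ],
)

```text
time: 7.4
tool_pos: [0.5618, -0.0346, 0.0938]
tool_rot: [-3.141, -0.0, -2.758]
contact_force: [1.3, -5.1, -1.0]
opening: 0.0134
```

Emit:
step_arm(
  series=[
    [0,0.007,0.04,0,0],
    [0,0,0,0,0],
  ],
)

```text
time: 7.6
tool_pos: [0.5619, -0.0336, 0.0938]
tool_rot: [-3.141, -0.0, -2.758]
contact_force: [-0.3, -4.6, -0.3]
opening: 0.014
```

Emit:
step_arm(
  series=[
    [0,0.007,0.04,0,0],
    [0,0,0,0,0],
  ],
)

```text
time: 7.8
tool_pos: [0.5621, -0.0326, 0.0938]
tool_rot: [-3.141, -0.0, -2.758]
contact_force: [1.2, -5.2, 0.4]
opening: 0.0135
```

Emit:
step_arm(
  series=[
    [0,0.007,0.04,0,0],
    [0,0,0,0,0],
  ],
)

```text
time: 8.0
tool_pos: [0.5623, -0.0316, 0.0938]
tool_rot: [-3.141, -0.0, -2.758]
contact_force: [0.5, -5.8, -0.2]
opening: 0.0138
```

Emit:
step_arm(
  series=[
    [0,0.005,0.03,0,0],
    [0,0,0,0,0],
  ],
)

```text
time: 8.2
tool_pos: [0.5624, -0.0311, 0.0937]
tool_rot: [-3.141, -0.001, -2.758]
contact_force: [0.8, -5.3, -1.2]
opening: 0.0135
```

Emit:
step_arm(
  series=[
    [0,0.005,0.03,0,0],
    [0,0,0,0,0],
  ],
)

```text
time: 8.4
tool_pos: [0.5624, -0.031, 0.0938]
tool_rot: [-3.14, -0.001, -2.758]
contact_force: [0.4, -9.5, -0.0]
opening: 0.0137
```

Emit:
step_arm(
  series=[
    [0,0.005,0.03,0,0],
    [0,0,0,0,0],
  ],
)

```text
time: 8.6
tool_pos: [0.5625, -0.0309, 0.0938]
tool_rot: [-3.139, -0.002, -2.758]
contact_force: [-0.6, -11.5, -0.2]
opening: 0.0137
```

Emit:
step_arm(
  series=[
    [0,0.004,0.025,0,0],
    [0,0,0,0,0],
    [0,0,0,0,0],
  ],
)

```text
time: 8.9
tool_pos: [0.5625, -0.0308, 0.0938]
tool_rot: [-3.139, -0.002, -2.758]
contact_force: [-0.7, -12.9, -0.4]
opening: 0.014
```

```bash
python3 - <<'E'
from h import *
print(sensors.observe()['torque'])
for n in('side','top'):
    d=grab(n,n[0]+'2')
s=cv2.imread('pics/s2.png')
cv2.imwrite('pics/c2.png',cv2.convertScaleAbs(cv2.resize(s[160:280,250:400],(750,600),interpolation=cv2.INTER_CUBIC),alpha=1.7))
E
```

```text
[-2.54770754  0.18873771  0.00623601]
```

View pics/c2.png

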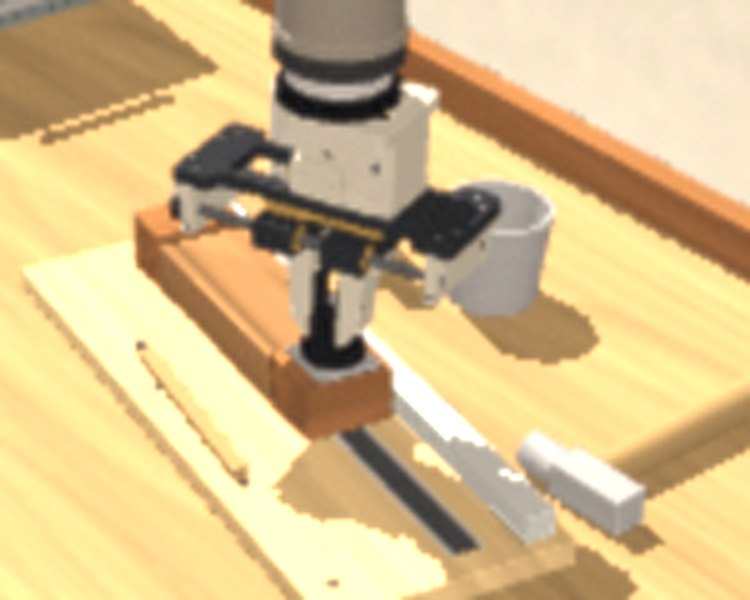

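The board is against the end block and the stop's face against the board (no gap at crop pixel 275,390). Now I raise the grip and turn clockwise.

Emit:
step_arm(
  series=[
    [0,0,0,0,0],
    [0,0,0,0,0],
    [0,0,0,0,-0.4],
    [0,0,0,0,-0.5],
    [0,0,0,0,-0.5],
    [0,0,0,0,-0.5],
    [0,0,0,0,-0.4],
    [0,0,0,0,0],
  ],
  squeeze=60,
)

```text
time: 9.8
tool_pos: [0.5624, -0.0305, 0.0938]
tool_rot: [-3.139, -0.002, -2.943]
contact_force: [-1.4, -11.5, 0.5]
opening: 0.0135
```

```bash
cat > o.py <<'E'
from h import *
o=sensors.observe();print(round(o['time'],2),'yaw',round(float(np.degrees(o['tool_rot'][2])),2),'q6',round(float(np.degrees(o['qpos'][5])),2),'Tz',round(float(o['torque'][2]),3),'e6',round(float(o['joint_efforts'][5]),3),'F',o['contact_force'].round(1),o['tool_pos'].round(4))
E
python3 o.py
```

```text
9.8 yaw -168.64 q6 -112.04 Tz -0.072 e6 0.23 F [ -1.4 -11.5   0.5] [ 0.5624 -0.0305  0.0938]
```

Emit:
step_arm(
  series=[
    [0,0,0,0,-0.65],
    [0,0,0,0,0],
  ],
)

```text
time: 10.0
tool_pos: [0.5623, -0.0303, 0.0938]
tool_rot: [-3.139, -0.002, -2.996]
contact_force: [-1.3, -11.7, -0.3]
opening: 0.0138
```

```bash
python3 o.py
```

```text
10.0 yaw -171.64 q6 -109.03 Tz -0.036 e6 0.372 F [ -1.3 -11.7  -0.3] [ 0.5623 -0.0303  0.0938]
```

Emit:
step_arm(
  series=[
    [0,0,0,0,-0.65],
    [0,0,0,0,0],
  ],
)

```text
time: 10.2
tool_pos: [0.5623, -0.0302, 0.0938]
tool_rot: [-3.139, -0.001, -3.048]
contact_force: [-0.9, -11.7, -0.4]
opening: 0.0134
```

```bash
python3 o.py
```

```text
10.2 yaw -174.62 q6 -106.05 Tz -0.053 e6 0.373 F [ -0.9 -11.7  -0.4] [ 0.5623 -0.0302  0.0938]
```

Emit:
step_arm(
  series=[
    [0,0,0,0,-0.65],
    [0,0,0,0,0],
  ],
)

```text
time: 10.4
tool_pos: [0.5623, -0.0302, 0.0938]
tool_rot: [-3.139, -0.001, -3.1]
contact_force: [-1.1, -10.7, 0.7]
opening: 0.0136
```

```bash
python3 o.py
```

```text
10.4 yaw -177.61 q6 -103.07 Tz -0.026 e6 0.374 F [ -1.1 -10.7   0.7] [ 0.5623 -0.0302  0.0938]
```

Emit:
step_arm(
  series=[
    [0,0,0,0,-0.65],
    [0,0,0,0,0],
  ],
)

```text
time: 10.6
tool_pos: [0.5623, -0.03, 0.0938]
tool_rot: [-3.139, -0.001, 3.131]
contact_force: [-0.3, -10.9, 0.8]
opening: 0.0139
```

```bash
python3 o.py
```

```text
10.6 yaw 179.42 q6 -100.09 Tz -0.028 e6 0.374 F [ -0.3 -10.9   0.8] [ 0.5623 -0.03    0.0938]
```

Emit:
step_arm(
  series=[
    [0,0,0,0,-0.65],
    [0,0,0,0,0],
  ],
)

```text
time: 10.8
tool_pos: [0.5623, -0.0299, 0.0937]
tool_rot: [-3.139, -0.001, 3.079]
contact_force: [-1.9, -10.2, 1.2]
opening: 0.0136
```

```bash
python3 o.py
```

```text
10.8 yaw 176.44 q6 -97.11 Tz -0.066 e6 0.375 F [ -1.9 -10.2   1.2] [ 0.5623 -0.0299  0.0937]
```

Emit:
step_arm(
  series=[
    [0,0,0,0,-0.65],
    [0,0,0,0,0],
  ],
)

```text
time: 11.0
tool_pos: [0.5624, -0.0298, 0.0938]
tool_rot: [-3.139, -0.001, 3.027]
contact_force: [-1.8, -9.5, 0.5]
opening: 0.0137
```

```bash
python3 o.py
```

```text
11.0 yaw 173.45 q6 -94.13 Tz -0.048 e6 0.376 F [-1.8 -9.5  0.5] [ 0.5624 -0.0298  0.0938]
```

Emit:
step_arm(
  series=[
    [0,0,0,0,-0.65],
    [0,0,0,0,0],
  ],
)

```text
time: 11.2
tool_pos: [0.5624, -0.0298, 0.0938]
tool_rot: [-3.14, -0.001, 2.975]
contact_force: [-1.4, -9.5, 0.5]
opening: 0.0136
```

```bash
python3 - <<'E'
exec(open('o.py').read())
grab('side','s3');s=cv2.imread('pics/s3.png')
cv2.imwrite('pics/c3.png',cv2.convertScaleAbs(cv2.resize(s[160:280,250:400],(750,600),interpolation=cv2.INTER_CUBIC),alpha=1.7))
E
```

```text
11.2 yaw 170.48 q6 -91.15 Tz -0.034 e6 0.378 F [-1.4 -9.5  0.5] [ 0.5624 -0.0298  0.0938]
```

View pics/c3.png

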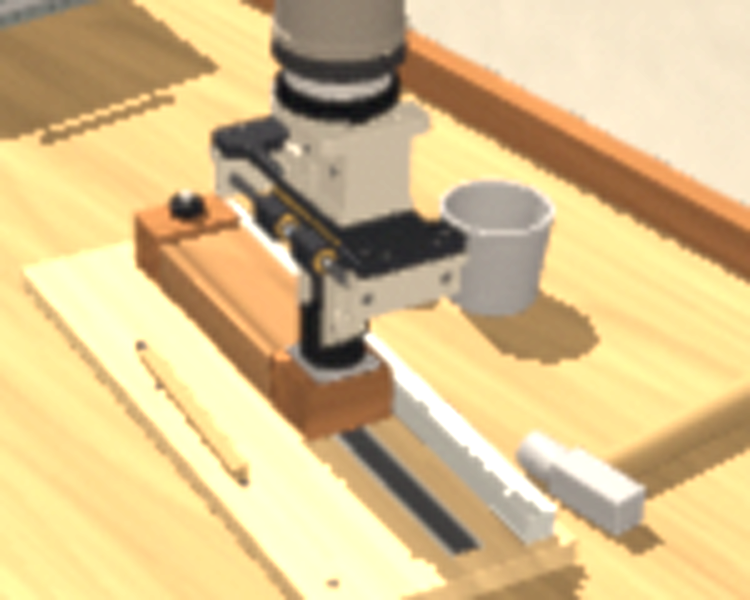

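The bar turns with the jaws (crop pixel 330,325) and the torque is still low, so it hasn't bitten yet. Carrying on in 3° steps.

Emit:
step_arm(
  series=[
    [0,0,0,0,-0.65],
    [0,0,0,0,0],
  ],
)

```text
time: 11.45
tool_pos: [0.5624, -0.0296, 0.0938]
tool_rot: [-3.14, -0.001, 2.923]
contact_force: [-1.6, -8.9, 1.3]
opening: 0.0139
```

```bash
python3 o.py
```

```text
11.45 yaw 167.5 q6 -88.17 Tz -0.048 e6 0.378 F [-1.6 -8.9  1.3] [ 0.5624 -0.0296  0.0938]
```

Emit:
step_arm(
  series=[
    [0,0,0,0,-0.65],
    [0,0,0,0,0],
  ],
)

```text
time: 11.65
tool_pos: [0.5624, -0.0295, 0.0938]
tool_rot: [-3.14, -0.0, 2.871]
contact_force: [-0.6, -8.1, 0.4]
opening: 0.0136
```

```bash
python3 o.py
```

```text
11.65 yaw 164.52 q6 -85.2 Tz -0.038 e6 0.38 F [-0.6 -8.1  0.4] [ 0.5624 -0.0295  0.0938]
```

Emit:
step_arm(
  series=[
    [0,0,0,0,-0.65],
    [0,0,0,0,0],
  ],
)

```text
time: 11.85
tool_pos: [0.5624, -0.0294, 0.0938]
tool_rot: [-3.14, -0.0, 2.819]
contact_force: [-0.5, -7.8, 0.7]
opening: 0.0135
```

```bash
python3 o.py
```

```text
11.85 yaw 161.54 q6 -82.22 Tz -0.02 e6 0.381 F [-0.5 -7.8  0.7] [ 0.5624 -0.0294  0.0938]
```

Emit:
step_arm(
  series=[
    [0,0,0,0,-0.65],
    [0,0,0,0,0],
  ],
)

```text
time: 12.05
tool_pos: [0.5625, -0.0293, 0.0938]
tool_rot: [-3.14, -0.0, 2.767]
contact_force: [-0.4, -7.5, -0.0]
opening: 0.0134
```

```bash
python3 o.py
```

```text
12.05 yaw 158.55 q6 -79.23 Tz -0.033 e6 0.383 F [-0.4 -7.5 -0. ] [ 0.5625 -0.0293  0.0938]
```

Emit:
step_arm(
  series=[
    [0,0,0,0,-0.65],
    [0,0,0,0,0],
  ],
)

```text
time: 12.25
tool_pos: [0.5625, -0.0292, 0.0938]
tool_rot: [-3.14, -0.0, 2.715]
contact_force: [-0.9, -7.4, 0.0]
opening: 0.0137
```

```bash
python3 o.py
```

```text
12.25 yaw 155.58 q6 -76.26 Tz -0.102 e6 0.384 F [-0.9 -7.4  0. ] [ 0.5625 -0.0292  0.0938]
```

Emit:
step_arm(
  series=[
    [0,0,0,0,-0.65],
    [0,0,0,0,0],
  ],
)

```text
time: 12.45
tool_pos: [0.5626, -0.0291, 0.0938]
tool_rot: [-3.14, 0.0, 2.663]
contact_force: [0.0, -7.3, 0.7]
opening: 0.0137
```

```bash
python3 o.py
```

```text
12.45 yaw 152.6 q6 -73.28 Tz -0.045 e6 0.386 F [ 0.  -7.3  0.7] [ 0.5626 -0.0291  0.0938]
```

Emit:
step_arm(
  series=[
    [0,0,0,0,-0.65],
    [0,0,0,0,0],
  ],
)

```text
time: 12.65
tool_pos: [0.5626, -0.0291, 0.0938]
tool_rot: [-3.141, 0.0, 2.611]
contact_force: [-0.1, -7.1, -0.0]
opening: 0.0137
```

```bash
python3 o.py
```

```text
12.65 yaw 149.61 q6 -70.3 Tz 0.006 e6 0.387 F [-0.1 -7.1 -0. ] [ 0.5626 -0.0291  0.0938]
```

Emit:
step_arm(
  series=[
    [0,0,0,0,-0.65],
    [0,0,0,0,0],
  ],
)

```text
time: 12.85
tool_pos: [0.5627, -0.029, 0.0938]
tool_rot: [-3.141, 0.0, 2.559]
contact_force: [-0.5, -6.0, -0.1]
opening: 0.0137
```

```bash
python3 o.py
```

```text
12.85 yaw 146.64 q6 -67.32 Tz -0.036 e6 0.389 F [-0.5 -6.  -0.1] [ 0.5627 -0.029   0.0938]
```

Emit:
step_arm(
  series=[
    [0,0,0,0,-0.65],
    [0,0,0,0,0],
  ],
)

```text
time: 13.05
tool_pos: [0.5628, -0.0289, 0.0938]
tool_rot: [-3.141, 0.0, 2.507]
contact_force: [0.4, -6.3, -0.3]
opening: 0.0136
```

```bash
python3 o.py
```

```text
13.05 yaw 143.66 q6 -64.34 Tz -0.052 e6 0.39 F [ 0.4 -6.3 -0.3] [ 0.5628 -0.0289  0.0938]
```

Emit:
step_arm(
  series=[
    [0,0,0,0,-0.65],
    [0,0,0,0,0],
  ],
)

```text
time: 13.25
tool_pos: [0.5628, -0.0288, 0.0938]
tool_rot: [-3.141, 0.0, 2.455]
contact_force: [1.2, -5.2, -0.5]
opening: 0.0135
```

```bash
python3 o.py
```

```text
13.25 yaw 140.68 q6 -61.36 Tz -0.056 e6 0.392 F [ 1.2 -5.2 -0.5] [ 0.5628 -0.0288  0.0938]
```

Emit:
step_arm(
  series=[
    [0,0,0,0,-0.65],
    [0,0,0,0,0],
  ],
)

```text
time: 13.45
tool_pos: [0.5629, -0.0287, 0.0938]
tool_rot: [-3.141, 0.0, 2.404]
contact_force: [1.7, -4.8, -0.7]
opening: 0.0136
```

```bash
python3 o.py
```

```text
13.45 yaw 137.71 q6 -58.4 Tz -0.063 e6 0.412 F [ 1.7 -4.8 -0.7] [ 0.5629 -0.0287  0.0938]
```

Emit:
step_arm(
  series=[
    [0,0,0,0,-0.65],
    [0,0,0,0,0],
  ],
)

```text
time: 13.65
tool_pos: [0.563, -0.0286, 0.0938]
tool_rot: [3.142, 0.001, 2.352]
contact_force: [1.0, -5.0, -0.9]
opening: 0.0138
```

```bash
python3 o.py
```

```text
13.65 yaw 134.77 q6 -55.45 Tz -0.02 e6 0.441 F [ 1.  -5.  -0.9] [ 0.563  -0.0286  0.0938]
```

Emit:
step_arm(
  series=[
    [0,0,0,0,-0.4],
    [0,0,0,0,0],
  ],
)

```text
time: 13.85
tool_pos: [0.563, -0.0286, 0.0938]
tool_rot: [3.141, 0.001, 2.321]
contact_force: [1.5, -4.3, -0.4]
opening: 0.0138
```

```bash
python3 o.py
```

```text
13.85 yaw 132.98 q6 -53.66 Tz -0.055 e6 0.231 F [ 1.5 -4.3 -0.4] [ 0.563  -0.0286  0.0938]
```

Emit:
step_arm(
  series=[
    [0,0,0,0,-0.4],
    [0,0,0,0,0],
  ],
)

```text
time: 14.05
tool_pos: [0.5631, -0.0286, 0.0938]
tool_rot: [3.141, 0.001, 2.289]
contact_force: [1.4, -4.8, -1.2]
opening: 0.0137
```

```bash
python3 o.py
```

```text
14.05 yaw 131.16 q6 -51.84 Tz -0.016 e6 0.25 F [ 1.4 -4.8 -1.2] [ 0.5631 -0.0286  0.0938]
```

Emit:
step_arm(
  series=[
    [0,0,0,0,-0.4],
    [0,0,0,0,0],
    [0,0,0,0,0],
  ],
)

```text
time: 14.35
tool_pos: [0.5631, -0.0285, 0.0938]
tool_rot: [3.141, 0.001, 2.258]
contact_force: [1.7, -4.0, -1.2]
opening: 0.0137
```

```bash
python3 o.py
```

```text
14.35 yaw 129.37 q6 -50.05 Tz -0.044 e6 -0.014 F [ 1.7 -4.  -1.2] [ 0.5631 -0.0285  0.0938]
```

Emit:
step_arm(
  series=[
    [0,0,0,0,-0.4],
    [0,0,0,0,0],
    [0,0,0,0,0],
  ],
)

```text
time: 14.65
tool_pos: [0.5631, -0.0285, 0.0938]
tool_rot: [3.141, 0.001, 2.227]
contact_force: [3.1, -5.0, -1.2]
opening: 0.0136
```

```bash
python3 o.py
```

```text
14.65 yaw 127.58 q6 -48.25 Tz 0.117 e6 0.171 F [ 3.1 -5.  -1.2] [ 0.5631 -0.0285  0.0938]
```

Emit:
step_arm(
  series=[
    [0,0,0,0,-0.3],
    [0,0,0,0,0],
    [0,0,0,0,0],
  ],
)

```text
time: 14.95
tool_pos: [0.5631, -0.0284, 0.0938]
tool_rot: [3.141, 0.001, 2.204]
contact_force: [3.6, -4.1, -1.5]
opening: 0.0138
```

```bash
python3 o.py
```

```text
14.95 yaw 126.26 q6 -46.91 Tz 0.56 e6 0.545 F [ 3.6 -4.1 -1.5] [ 0.5631 -0.0284  0.0938]
```

Emit:
step_arm(
  series=[
    [0,0,0,0,-0.3],
    [0,0,0,0,0],
    [0,0,0,0,0],
  ],
)

```text
time: 15.25
tool_pos: [0.5632, -0.0284, 0.0938]
tool_rot: [3.141, 0.001, 2.18]
contact_force: [2.8, -4.7, -1.1]
opening: 0.0136
```

```bash
python3 o.py
```

```text
15.25 yaw 124.89 q6 -45.53 Tz 0.616 e6 0.556 F [ 2.8 -4.7 -1.1] [ 0.5632 -0.0284  0.0938]
```

Emit:
step_arm(
  series=[
    [0,0,0,0,-0.3],
    [0,0,0,0,0],
    [0,0,0,0,0],
  ],
)

```text
time: 15.55
tool_pos: [0.5632, -0.0284, 0.0938]
tool_rot: [3.141, 0.001, 2.156]
contact_force: [2.4, -4.7, -1.4]
opening: 0.0135
```

```bash
python3 o.py
```

```text
15.55 yaw 123.51 q6 -44.16 Tz 0.525 e6 0.562 F [ 2.4 -4.7 -1.4] [ 0.5632 -0.0284  0.0938]
```

Emit:
step_arm(
  series=[
    [0,0,0,0,-0.4],
    [0,0,0,0,-0.5],
    [0,0,0,0,-0.5],
    [0,0,0,0,-0.5],
    [0,0,0,0,-0.5],
    [0,0,0,0,-0.4],
    [0,0,0,0,-0.2],
    [0,0,0,0,0],
    [0,0,0,0,0],
  ],
)

```text
time: 16.45
tool_pos: [0.5637, -0.0282, 0.0938]
tool_rot: [3.14, 0.001, 1.916]
contact_force: [4.0, -3.3, -2.9]
opening: 0.0136
```

```bash
python3 o.py
```

```text
16.45 yaw 109.77 q6 -30.42 Tz 0.592 e6 0.628 F [ 4.  -3.3 -2.9] [ 0.5637 -0.0282  0.0938]
```

Emit:
step_arm(
  series=[
    [0,0,0,0,-0.4],
    [0,0,0,0,-0.5],
    [0,0,0,0,-0.5],
    [0,0,0,0,-0.5],
    [0,0,0,0,-0.5],
    [0,0,0,0,-0.4],
    [0,0,0,0,0],
    [0,0,0,0,0],
  ],
)

```text
time: 17.25
tool_pos: [0.5641, -0.0282, 0.0938]
tool_rot: [3.139, 0.001, 1.692]
contact_force: [6.4, -2.8, -3.7]
opening: 0.0136
```

```bash
python3 o.py
```

```text
17.25 yaw 96.93 q6 -17.58 Tz 0.612 e6 0.651 F [ 6.4 -2.8 -3.7] [ 0.5641 -0.0282  0.0938]
```

Emit:
step_arm(
  series=[
    [0.3,0,0,0,0],
    [0.5,0,0,0,0],
    [0.7,0,0,0,0],
    [0.9,0,0,0,0],
    [0.9,0,0,0,0],
    [0.9,0,0,0,0],
    [0.9,0,0,0,0],
  ],
)

```text
time: 17.95
tool_pos: [0.5628, -0.0282, 0.0938]
tool_rot: [3.142, -0.0, 1.689]
contact_force: [-0.0, 0.3, 0.1]
opening: 0.0653
```

```bash
python3 o.py
```

```text
17.95 yaw 96.77 q6 -17.44 Tz -0.048 e6 -0.001 F [-0.   0.3  0.1] [ 0.5628 -0.0282  0.0938]
```

Free with no contact. Lifting straight up, then moving aside so the cameras see the knob.

Emit:
step_arm(
  series=[
    [0.9,0,0,0.5,0],
    [0.9,0,0,1,0],
    [0.9,0,0,1,0],
    [0.9,0,0,1,0],
    [0.9,0,0,1,0],
    [0.9,0,0,1,0],
  ],
)

```text
time: 18.55
tool_pos: [0.5627, -0.0282, 0.2334]
tool_rot: [3.141, 0.0, 1.689]
contact_force: [-0.2, 0.4, 0.6]
opening: 0.0829
```

Emit:
step_arm(
  series=[
    [0.9,-0.5,-1,0,0],
    [0.9,-0.5,-1,0,0],
    [0.9,-0.5,-1,0,0],
    [0.9,-0.5,-1,0,0],
    [0.9,-0.5,-1,0,0],
    [0.9,-0.5,-1,0,0],
    [0.9,-0.5,-1,0,0],
    [0.9,-0.5,-1,0,0],
    [0.9,-0.5,-1,0,0],
    [0.9,-0.5,-1,0,0],
    [0.9,0,0,0,0],
  ],
)

```text
time: 19.65
tool_pos: [0.4366, -0.2808, 0.2322]
tool_rot: [3.141, 0.002, 1.686]
contact_force: [0.2, 0.2, 0.1]
opening: 0.0827
```

```bash
python3 - <<'E'
from h import *
print(sensors.observe()['tool_pos'])
for n in('top','side'):
    d=grab(n,n+'9');P=pts(d);hsv=cv2.cvtColor(d['pixels'],cv2.COLOR_BGR2HSV)
    c=np.array([.563,-.029]);dist=np.hypot(P[...,0]-c[0],P[...,1]-c[1])
    for lo,hi in((.092,.12),(.05,.0635)):
        q=P[(dist<.045)&(P[...,2]>lo)&(P[...,2]<hi)]
        if len(q)>4:
            print(n,lo,len(q),cv2.minAreaRect((q[:,:2]*1000).astype(np.float32)))
    roi=(P[...,0]>.45)&(P[...,0]<.7)&(P[...,1]>-.2)&(P[...,1]<.25)&(hsv[...,0]<16)&(hsv[...,1]>90)
    for nm,lo,hi in(('board',.047,.0565),('blocks',.0565,.0635)):
        nn,l,st,ce=cv2.connectedComponentsWithStats((roi&(P[...,2]>lo)&(P[...,2]<hi)).astype(np.uint8))
        for i in range(1,nn):
            if st[i,4]>40: q=P[l==i];print(nm,st[i,4],ce[i].round(),cv2.minAreaRect((q[:,:2]*1000).astype(np.float32)))
t=cv2.imread('pics/top9.png');s=cv2.imread('pics/side9.png')
o=np.zeros((430,800,3),np.uint8);o[:,:400]=cv2.resize(t[170:290,190:390],(400,240),interpolation=cv2.INTER_CUBIC)[:0].shape and cv2.copyMakeBorder(cv2.resize(t[170:290,190:390],(400,240),interpolation=cv2.INTER_CUBIC),0,190,0,0,cv2.BORDER_CONSTANT)
o[:320,400:]=cv2.resize(s[170:290,250:400],(400,320),interpolation=cv2.INTER_CUBIC)
cv2.imwrite('pics/c9.png',cv2.convertScaleAbs(o,alpha=1.6))
E
```

```text
[ 0.43660502 -0.28080212  0.23217017]
top 0.092 116 ((561.4458618164062, -30.16647720336914), (14.043475151062012, 45.7703742980957), 10.542329788208008)
top 0.05 397 ((563.008056640625, -19.636791229248047), (71.15503692626953, 64.52830505371094), 79.89061737060547)
board 1365 [257. 216.] ((580.4278564453125, 76.88256072998047), (180.02903747558594, 64.64653015136719), 80.47339630126953)
blocks 259 [219. 208.] ((595.6397094726562, 164.85546875), (51.46790313720703, 65.43455505371094), 79.73773956298828)
blocks 59 [296. 233.] ((536.587646484375, -24.45582389831543), (51.487064361572266, 13.009862899780273), 81.21847534179688)
side 0.05 132 ((556.5125122070312, -21.922771453857422), (75.0553207397461, 44.73074722290039), 81.0350112915039)
board 463 [298. 218.] ((579.5781860351562, 59.089447021484375), (243.66822814941406, 66.51966094970703), 80.58737182617188)
blocks 82 [287. 203.] ((596.8577270507812, 164.39218139648438), (41.55717086791992, 61.99855041503906), 73.5868148803711)
```

View pics/c9.png

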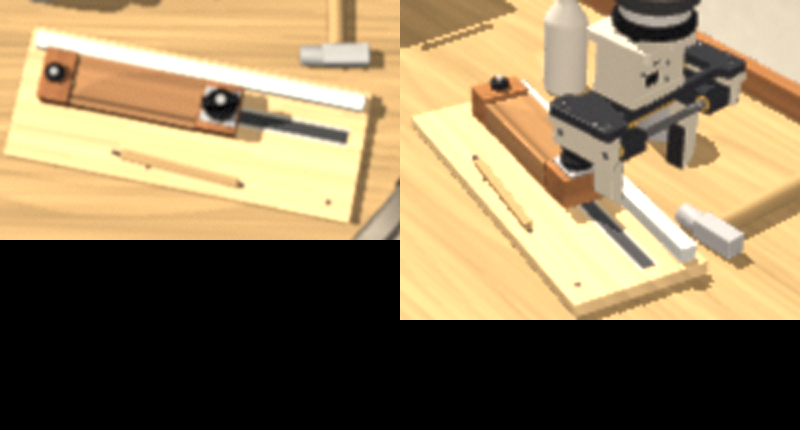

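The top view shows end block, board and stop in one closed row, with no gap at crop pixels (75,80) and (198,105), and the bystanders in place. The bar reads about 100.5° in vision against 97° for the tool yaw, so I'll do one finer check of the bar angle before handing in.

```bash
python3 - <<'E'
from h import *
for f,c in(('top0',(.5427,-.1367)),('top9',(.5614,-.0302))):
    d=dict(np.load(f+'.npz'));P=pts(d)
    q=P[(np.hypot(P[...,0]-c[0],P[...,1]-c[1])<.04)&(P[...,2]>.094)&(P[...,2]<.115)][:,:2]
    w,v=np.linalg.eigh(np.cov(q.T));a=np.degrees(np.arctan2(v[1,1],v[0,1]))%180
    print(f,len(q),q.mean(0).round(4),'bar angle',a.round(1),np.sqrt(w*12).round(4))
a=dict(np.load('top0.npz'));b=dict(np.load('top9.npz'))
df=(cv2.absdiff(a['pixels'],b['pixels']).max(2)>45).astype(np.uint8)
n,l,st,ce=cv2.connectedComponentsWithStats(df)
print([(ce[i].round().tolist(),int(st[i,4])) for i in range(1,n) if st[i,4]>25])
E
```

```text
top0 114 [ 0.5418 -0.1367] bar angle 21.3 [0.0143 0.0454]
top9 114 [ 0.5612 -0.03  ] bar angle 97.1 [0.0141 0.046 ]
[([231.0, 208.0], 82), ([436.0, 271.0], 4869), ([298.0, 221.0], 183), ([319.0, 223.0], 128), ([351.0, 235.0], 805), ([314.0, 236.0], 89), ([469.0, 264.0], 197), ([464.0, 365.0], 23245), ([362.0, 317.0], 593), ([414.0, 329.0], 276), ([434.0, 331.0], 40), ([214.0, 337.0], 137), ([348.0, 335.0], 91), ([37.0, 420.0], 7118), ([193.0, 352.0], 29), ([139.0, 359.0], 80), ([168.0, 378.0], 1000), ([453.0, 374.0], 53), ([240.0, 390.0], 1657), ([302.0, 444.0], 4726), ([180.0, 405.0], 88), ([219.0, 431.0], 1333), ([325.0, 412.0], 43), ([437.0, 460.0], 2892), ([251.0, 436.0], 63), ([367.0, 464.0], 157)]
```

The finer fit puts the bar at 97.1°, which matches the tool's 96.9°, so there was no slip. Handing in.

```bash
python3 -c "
from cell import hand_in
print(hand_in())"
```

```text
the job is handed in; nothing more can be done
None
```

The board is pushed home, the stop is snug against it, and the knob is tightened about 30° past its bite. I handed the job in at about 20 s of the 67 s allowed; no verdict was reported.

- **Pushing home:** I gripped the stop's bar knob and slid the stop about 108 mm along the track. The push force sat near 5 N, then climbed to about 13 N, which showed the board had met the end block.
- **Tightening:** I turned the knob clockwise in steps of 1.4 to 3°. The torque jumped to about 0.55 N m at a tool yaw of about 126.6°, and I stopped at 96.9°. I then opened the jaws, lifted and moved the arm clear.
- **Last checks:**
  - The final top view shows no gap between end block, board and stop, and the bystanders in view look undisturbed.
  - After release, the measured contact force was about zero.
- **Disagreement:** a rough box fit of the bar gave 100.5° against 97° for the tool. A finer fit gave 97.1°, so I took it that the grip had not slipped. Even the rough value would mean about 26°, inside the 20 to 40° window.
- **Not confirmed:**
  - The side camera could not check the bar, because the gripper was in front of it.
  - The image comparison for moved bystanders was swamped by the arm and its shadow, so that check rests on the crop, which left out the offcut, tape and square. The arm was never near those three.

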